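Put leftover cabinet hardware back in its bins and the relay on its rail

TASK

Clear the leftovers of a control-cabinet job from the bench: put the hex spacer, the angle bracket and the collar each into the green bin that shows the same part on its rear ledge. Put the plug-in relay upright on the mounting rail, pushing it down between the two sliding terminal blocks, lengthwise across the rail and centred on it, until it stands fully home on the rail.

Things in the scene. Friction and masses are not known exactly. Their poses are not given: they have to be found in the camera images.
- spacer: loose hexagonal steel spacer standing on end, 28 mm across flats, 40 mm tall, 80 g, a dark bore in its top. Origin: centre of its underside, z up; one pair of flats faces its +x and -x, the others follow every 60 degrees.
- bracket: loose steel angle bracket (L), 30 mm wide along its y, sheet 6 mm thick, 80 g: foot 44 mm long along x lying on the bench, upright leg 40 mm tall at the foot's +x end (x from 16 to 22 mm). Origin: centre of the foot's underside, z up. Centre of mass about x = 8 mm, z = 12 mm. Easily gripped across its 30 mm width, low, at x = 8 mm.
- collar: loose steel collar (ring), lying flat, 44 mm outside diameter, 20 mm bore, 16 mm high, 90 g. Origin: centre of its underside, z up.
- relay: loose grey plug-in relay standing upright, 46 (x) x 24 (y) x 80 mm tall, 120 g; the lowest 6 mm taper to 18 mm in y. A black plate and a brass dot on its top. Origin: centre of its underside, x along its 46 mm length, z up; either way round is the same.
- bin_spacer: fixed green picking bin, open on top, that belongs to the hex spacers: one sample hex spacer is fixed on its low rear ledge. Compartment 120 (x) x 130 (y) x 40 mm high outside, walls and floor 4 mm. Origin: underside of the compartment's centre; z up; the ledge (15 mm high, carrying the sample) is on the +x side, from x = 60 to 104 mm; with the sample it rises at most 55 mm above the bench. 
- bin_bracket: fixed green picking bin, open on top, that belongs to the angle brackets: one sample angle bracket is fixed on its low rear ledge. Compartment 120 (x) x 130 (y) x 40 mm high outside, walls and floor 4 mm. Origin: underside of the compartment's centre; z up; the ledge (15 mm high, carrying the sample) is on the +x side, from x = 60 to 104 mm; with the sample it rises at most 55 mm above the bench. 
- bin_collar: fixed green picking bin, open on top, that belongs to the collars: one sample collar is fixed on its low rear ledge. Compartment 120 (x) x 130 (y) x 40 mm high outside, walls and floor 4 mm. Origin: underside of the compartment's centre; z up; the ledge (15 mm high, carrying the sample) is on the +x side, from x = 60 to 104 mm; with the sample it rises at most 55 mm above the bench. 
- rail: fixed mounting rail on an aluminium plate 90 (x) x 140 (y) mm. Origin: underside of the plate's centre; y along the rail, z up. The rail is 35 mm wide in x; its top, where the relay must stand, is 14 mm above the origin. Black end stops 44 mm high at y = +64 and -64 mm. The relay goes on with its 46 mm length along the rail's x, centred in x, between the two blocks.
- block_left: grey terminal block, +y side of the gap, 50 (x) x 26 (y) x 40 mm high, three screw heads on top. Origin: underside centre, on the rail's top; axes as the rail's. Slides along y with 1.5 N friction, stays where left, at least 13 mm outward from any start. The top 12 mm of its inner (-y) face slope back 7 mm as a lead-in.
- block_right: the matching block on the -y side of the gap, same size and origin, sloping face to +y. The gap's middle is midway between the two blocks' origins; it starts 12 to 20 mm wide, less than the relay's 24 mm: pressing the relay down into its mouth wedges the blocks apart with a few newtons.

How it is judged:
By the outcome, as a careful person would: the job done as asked, in the order asked, and still so for the second after the job is handed in, with the robot touching nothing.
It also fails if it takes over 104 s, if anything falls off the work surface, if the arm or the gripper's body presses on something with over 40 N, if the wrist force passes 120 N, or if a joint passes its speed limit or range.

ROBOT

A 6-joint arm with a two-finger parallel gripper is mounted at the origin on the work surface. World frame = base frame: x ahead of the robot, y to its left, z up, the work surface at z = 0. Lengths are in m, angles in rad, forces in N, time in s.
With the tool pointing down it reaches from about 0.2 to 0.875 m from the base axis. Payload 3.4 kg.
Tool frame: the origin (TCP) lies between the finger pads; the fingertips stand 25 mm ahead of it and the grasp point (between the pads) lies 6 mm ahead of it (r.nose_length is the z of the fingertips in the tool frame, in m); z points along the fingers, y is the line along which they close (so a half turn about z gives the same grasp; the last joint's range is limited). The gripper opens to 94 mm and grips with 3 to 60 N. Pads are 16 mm wide; open, the fingers measure 119 mm over their backs; the gripper's body (75 mm by 177 mm) begins 78 mm behind the grasp point.
Start: joints at [1.08, 0.276, 1.505, -0, 1.361, -0.121], TCP at [0.208, 0.536, 0.23] pointing down, gripper open.
Joint ranges: [-2.89, 2.89], [-0.75, 2.08], [0.22, 2.7], [-1.18, 4.32], [0.11, 2.71], [-2.7, 2.7]. Speed limits (rad/s): [2.57, 2.57, 3.14, 3.14, 3.14, 3.14].

INTERFACE

Orientations are given as a unit quaternion [w, x, y, z].
In Python, from plant import r, gripper_to, inverse_kinematics, vision, models, telemetry gives the robot as it stands. Calls block until the motion is done:
- r.move_to(position, orientation): joint-space move of the TCP to a pose.
- r.move_l(position, rot=None, vel=0.15, guard=None): straight line of the TCP; rot=None keeps the orientation; vel is the mean speed in m/s. With guard (N) it stops when the force on the tool has changed by that much, and returns True; else False.
- r.movej(angles): joint-space move.
- gripper_to(opening, f_grip=None): finger opening in m; f_grip is the grip in N (None keeps the last); returns when the fingers have stopped.
- r.hold(seconds).
- inverse_kinematics(position, orientation): joint angles nearest the present ones, or None.
- vision.snapshot(name): name is "scene" or "top"; returns the picture (420x560x3 uint8, red, green, blue); there is no depth.
- vision.get_calibration(name): a dict with "fx", "fy", "cx", "cy" (pixels), "position" and "orientation" of the camera in the world. Camera axes: x right, y down, z forward; pixel columns grow to the right and rows downward; lengths in m; the calibration is good to about 2 mm. A picture is of the moment at which its call begins. get_calibration takes no time and is no camera call.
A pose or a line that the arm cannot do raises r.PlanningError and nothing moves.
- r.sign_off(): hands the job in; it is judged then, once.
Trained networks look in the newest picture that a camera, given by its name, has taken for a name from the list of things; names that differ only in an ending like _2 or _b are one class to them, and where a whole thing is asked for, a point or a joint stands for the part that bears it (a point fixed in the world has none). Each returns a list of dicts, best first, with "score" (0 to 1); they miss things now and then, are a little off and sometimes report something else, mostly with a low value. They report only what shows in the picture. A call takes as long as a camera call.
- models.boxes_of(thing, camera): "at" ([x, y, z] in m, in world coordinates, good to about 4 mm: the middle of the surface that is visible of it).
- models.regions_of(thing, camera): "pixels" (420x560 bool, what is visible of it).
- models.mark_of(thing, camera): "at" ([x, y, z] in m, in world coordinates, good to about 4 mm: a listed point, or the origin of a listed thing).
Readings, each from a call of its own:
- telemetry.current_t(): time.
- telemetry.current_joints(): joint angles.
- telemetry.current_dq(): joint speeds.
- telemetry.current_joint_efforts(): joint torques, N m.
- telemetry.current_ee_pos(): TCP position.
- telemetry.current_tool_rot(): TCP orientation.
- telemetry.current_wrist_force(): force on the tool from outside, world axes, zero at the start.
- telemetry.current_torque(): the same for the moment, N m.
- telemetry.current_opening(): finger opening in m.
- telemetry.current_finger_force(): force on a finger pad.
Only numpy, scipy, OpenCV 4.12 (cv2) and the standard library are available. Lean on these libraries where they do the work, as an engineer would, in place of code of your own. Each camera call takes 0.05 s, during which the arm holds its last target. There are 200 camera calls.

## Working session

There is one attempt and no reset: what is moved stays moved. The work goes in short steps, each a Python script; the robot and the scene stay as the last script left them, time stands still between calls to the robot, and variables do not carry over. Pictures are saved under pics/ and viewed, at most 14 in all, crops included, and the job is handed in when it is done.

```bash
mkdir -p pics
python3 - <<'E'
from plant import r, vision, models, telemetry
import cv2
for c in ("scene","top"):
    im=vision.snapshot(c); cv2.imwrite(f"pics/{c}0.png",im[:,:,::-1]); print(c,vision.get_calibration(c))
    for n in "spacer bracket collar relay bin_spacer bin_bracket bin_collar rail block_left block_right".split():
        print(n,[(round(d["score"],2),[round(float(v),3) for v in d["at"]]) for d in models.mark_of(n,c)][:4])
print(telemetry.current_t(),telemetry.current_tool_rot())
E
```

```text
scene {'fx': 536.4228615482141, 'fy': 536.4228615482141, 'cx': 276.58265675591014, 'cy': 218.05228672064754, 'position': array([1.2633676 , 0.01652005, 0.8654889 ]), 'orientation': array([-0.24991942,  0.65485421,  0.66473119, -0.2585318 ])}
spacer [(0.68, [0.483, 0.09, 0.004])]
bracket [(0.49, [0.483, 0.093, 0.004])]
collar [(0.75, [0.443, -0.248, -0.001])]
relay [(0.59, [0.387, 0.266, -0.002])]
bin_spacer [(0.81, [0.612, -0.298, -0.001])]
bin_bracket [(0.82, [0.634, 0.299, -0.002])]
bin_collar [(0.74, [0.654, 0.102, 0.0]), (0.33, [0.671, -0.104, -0.004])]
rail [(0.96, [0.668, -0.105, -0.003])]
block_left []
block_right [(0.85, [0.669, -0.127, 0.013])]
top {'fx': 511.32576287866345, 'fy': 511.32576287866345, 'cx': 277.29843486054835, 'cy': 215.1141194726601, 'position': array([0.36127035, 0.00957841, 1.08075637]), 'orientation': array([ 0.05092364, -0.69988552,  0.70990482, -0.06001818])}
spacer [(0.46, [0.489, 0.098, -0.0])]
bracket [(0.63, [0.453, -0.077, 0.0])]
collar [(0.86, [0.444, -0.244, 0.002]), (0.73, [0.669, -0.103, 0.0])]
relay [(0.76, [0.392, 0.267, 0.004]), (0.16, [0.45, -0.08, -0.0])]
bin_spacer [(0.71, [0.618, -0.305, 0.001])]
bin_bracket [(0.92, [0.64, 0.295, 0.001])]
bin_collar [(0.82, [0.65, 0.1, 0.001])]
rail [(0.89, [0.67, -0.104, -0.003])]
block_left [(0.56, [0.676, -0.088, 0.012])]
block_right [(0.74, [0.668, -0.131, 0.012])]
1.1 [2.91529027e-05 1.83844220e-01 9.82955390e-01 5.27651798e-05]
```

View pics/top0.png

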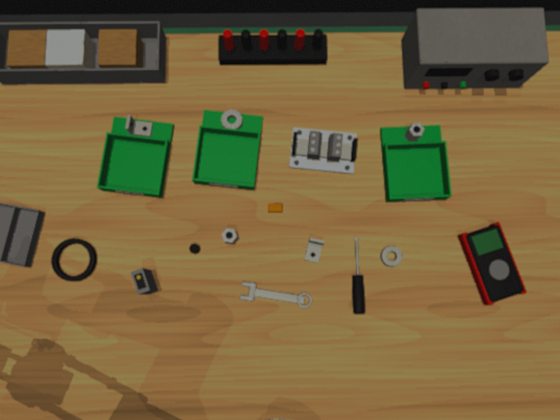

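View pics/scene0.png

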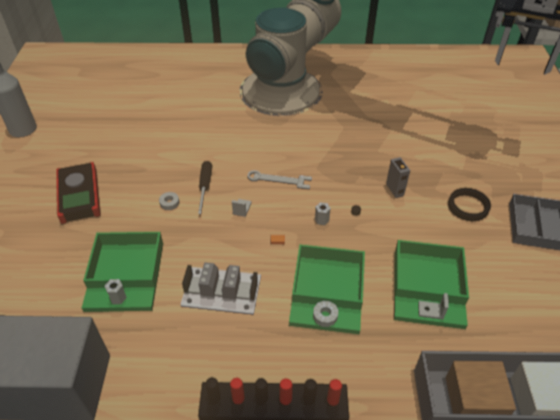

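The bins match the detections: spacer at right (415,165), collar at (228,150), bracket at (137,158). Next I'll make rectified, enlarged tiles to get yaw angles.

```bash
cat > h.py <<'E'
import numpy as np, cv2
from plant import *
from scipy.spatial.transform import Rotation as R
def rot(q): return R.from_quat([q[1],q[2],q[3],q[0]]).as_matrix()
def tile(im,c,ctr,z,half=.045,n=260,grid=True):
    """orthographic view of plane z: image up=+x, left=+y"""
    k=vision.get_calibration(c); Rc=rot(k["orientation"]); p=np.array(k["position"])
    X=[[ctr[0]+a*half,ctr[1]+b*half,z] for a,b in ((1,1),(1,-1),(-1,-1),(-1,1))]
    v=(np.array(X)-p)@Rc
    uv=np.c_[k["fx"]*v[:,0]/v[:,2]+k["cx"],k["fy"]*v[:,1]/v[:,2]+k["cy"]].astype(np.float32)
    H=cv2.getPerspectiveTransform(uv,np.float32([[0,0],[n,0],[n,n],[0,n]]))
    t=cv2.warpPerspective(im,H,(n,n),flags=cv2.INTER_CUBIC)[:,:,::-1].copy()
    if grid:
        s=n/(2*half)
        for d in np.arange(-.1,.101,.01):
            q=int(n/2+d*s)
            if 0<q<n: cv2.line(t,(q,0),(q,n if d==0 else 8),(0,0,255),1); cv2.line(t,(0,q),(n if d==0 else 8,q),(0,0,255),1)
    return t
E
python3 - <<'E'
from h import *
im=vision.snapshot("top"); sc=vision.snapshot("scene")
T=[((.39,.267),.08,.045),((.487,.095),.04,.03),((.453,-.078),.006,.045),((.444,-.246),.016,.03),((.67,-.105),.054,.075)]
ts=[tile(im,"top",*t) for t in T]+[tile(sc,"scene",(.67,-.105),.054,.075)]
cv2.imwrite("pics/tiles.png",np.vstack([np.hstack(ts[:3]),np.hstack(ts[3:])]))
for n in "spacer bracket collar relay rail block_left block_right bin_spacer bin_bracket bin_collar".split():
    for d in models.regions_of(n,"top")[:2]:
        m=d["pixels"].astype(np.uint8); ys,xs=np.nonzero(m)
        print(n,round(d["score"],2),m.sum(),xs.mean().round(1),ys.mean().round(1),cv2.minAreaRect(np.c_[xs,ys].astype(np.float32)))
E
```

```text
spacer 0.48 193 229.6 236.3 ((229.4000244140625, 236.30003356933594), (16.099689483642578, 13.86362075805664), 63.43495178222656)
bracket 0.57 322 313.8 250.2 ((313.6764831542969, 250.2941436767578), (14.55213737487793, 22.55581283569336), 14.03624439239502)
collar 0.6 303 391.7 256.4 ((392.0, 256.0), (20.0, 20.0), 90.0)
relay 0.71 500 144.1 281.8 ((144.0, 281.5000305175781), (26.246902465820312, 20.55480194091797), 71.56504821777344)
rail 0.96 2675 323.4 150.4 ((323.6683654785156, 150.31683349609375), (66.07047271728516, 41.49304962158203), 5.710593223571777)
block_left 0.84 379 314.9 145.6 ((314.9206848144531, 145.4517364501953), (13.702506065368652, 28.982873916625977), 4.763640880584717)
block_left 0.66 4730 227.8 150.3 ((227.6565704345703, 148.9583740234375), (64.04637145996094, 78.63655090332031), 6.911227226257324)
block_right 0.71 395 334.8 147.6 ((334.5, 147.5), (27.0, 15.0), 90.0)
bin_spacer 0.89 4982 414.8 163.7 ((415.24322509765625, 163.04054260253906), (78.1902084350586, 67.94293212890625), 85.42607879638672)
bin_spacer 0.49 4854 135.8 157.3 ((135.85134887695312, 156.39187622070312), (66.91038513183594, 77.7607192993164), 9.462321281433105)
bin_bracket 0.86 5044 136.1 157.6 ((135.64866638183594, 156.1081085205078), (67.73238372802734, 79.24031066894531), 9.462321281433105)
bin_bracket 0.45 380 334.5 147.7 ((334.3852844238281, 147.4911651611328), (14.18885326385498, 27.76413345336914), 4.398705005645752)
bin_collar 0.73 4716 227.7 150.1 ((227.33616638183594, 148.89248657226562), (63.38637924194336, 79.04310607910156), 6.709836959838867)
```

View pics/tiles.png

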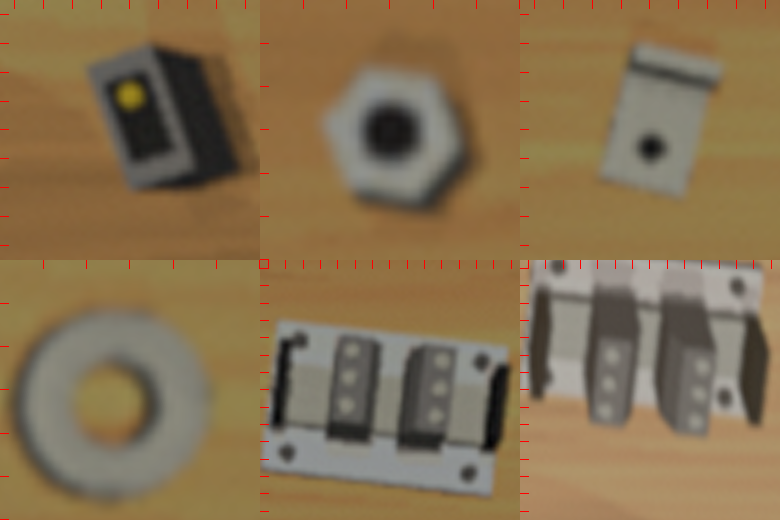

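```bash
cat >> h.py <<'E'
def down(a):
    """tool-down quaternion, fingers closing along world angle a (deg); half turn chosen for the last joint"""
    b=[]
    for d in (a,a+180):
        t=np.radians(d); y=np.array([np.cos(t),np.sin(t),0]); z=np.array([0,0,-1.])
        q=R.from_matrix(np.c_[np.cross(y,z),y,z]).as_quat(); b.append(q[[3,0,1,2]])
    return b
def go(x,y,z,a):
    c=[]
    for q in down(a):
        j=inverse_kinematics([x,y,z],q)
        if j is not None: c.append((abs(np.array(j)-telemetry.current_joints()).max()+.3*abs(j[5]),list(q)))
    r.move_to([x,y,z],min(c)[1])
def pick(x,y,z,a,op,f,zs=.16):
    gripper_to(op); go(x,y,zs,a); r.move_l([x,y,z],vel=.12); gripper_to(0.0,f)
    print("grip",round(telemetry.current_opening(),4),telemetry.current_finger_force())
    r.move_l([x,y,zs],vel=.2)
def place(x,y,z,a,op,zs=.16):
    go(x,y,zs,a); print("held",round(telemetry.current_opening(),4)); r.move_l([x,y,z],vel=.15)
    gripper_to(op); r.move_l([x,y,zs],vel=.2); print("t",telemetry.current_t())
E
python3 - <<'E'
from h import *
pick(.486,.095,.030,-4.5,.06,25); place(.606,-.302,.042,0,.055)
E
```

```text
grip 0.0282 25.00020815525204
held 0.0278
t 10.7667
```

Run:
```python
from h import *
pick(.462,-.082,.029,76.3,.06,25); place(.63,.297,.040,90,.055)
pick(.443,-.244,.029,0,.07,25); place(.645,.10,.040,0,.065)
go(.39,.267,.25,20.5)
go(.30,.30,.25,20.5)
im=vision.snapshot("top"); sc=vision.snapshot("scene")
cv2.imwrite("pics/top1.png",im[:,:,::-1])
ts=[tile(im,"top",(.67,-.105),.054,.075,390,0),tile(sc,"scene",(.67,-.105),.054,.075,390,0)]
cv2.imwrite("pics/t1.png",np.hstack(ts))
for c in ("top","scene"):
    for n in ("relay","rail","block_left","block_right"):
        print(c,n,[(round(d["score"],2),np.round(d["at"],4)) for d in models.mark_of(n,c)][:2])
print(telemetry.current_t())
```

```text
grip 0.0299 25.000528022646904
held 0.0294
t 18.5667
grip 0.0424 25.000775589141995
held 0.0424
t 27.425
top relay [(0.73, array([0.391 , 0.2667, 0.0016]))]
top rail [(0.95, array([ 0.6713, -0.1058, -0.0014])), (0.42, array([0.3908, 0.2671, 0.0005]))]
top block_left [(0.64, array([ 0.677 , -0.0882,  0.0105])), (0.54, array([0.3894, 0.2664, 0.0004]))]
top block_right [(0.86, array([ 0.6657, -0.1326,  0.0107]))]
scene relay [(0.73, array([ 0.3866,  0.2639, -0.0031]))]
scene rail [(0.85, array([ 0.6695, -0.104 , -0.0026]))]
scene block_left [(0.74, array([ 0.672 , -0.0826,  0.0182]))]
scene block_right [(0.76, array([ 0.671 , -0.1318,  0.0137])), (0.3, array([ 0.6727, -0.0862,  0.0156]))]
29.6
```

View pics/top1.png

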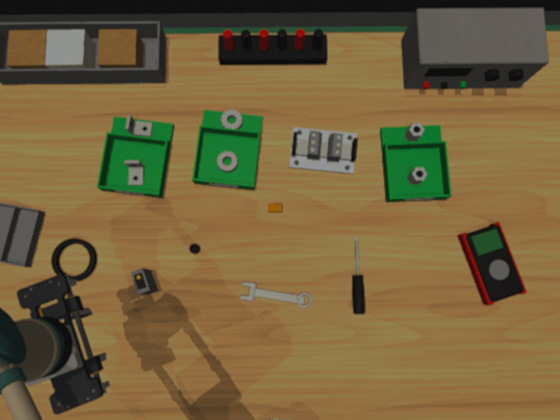

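View pics/t1.png

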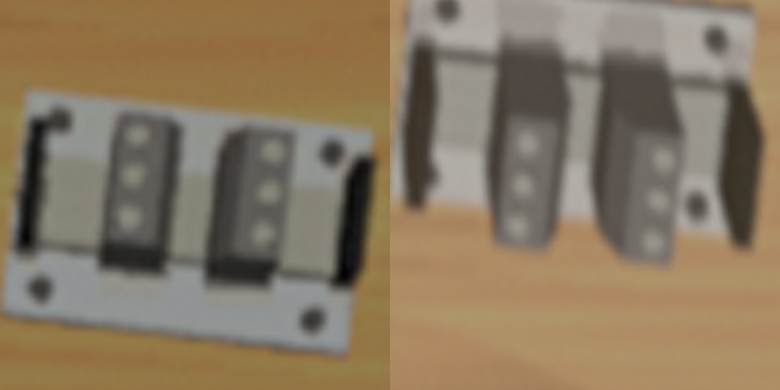

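The three parts are in their matching bins: bracket (135,172), collar (227,160), spacer (419,174). In the rectified tile, the middle screws of the two blocks are at (133,176) and (268,192). Next I'll pick the relay and hover it over the rail to measure the camera offset.

Run:
```python
from h import *
pick(.392,.264,.065,20.5,.07,45,.25)
go(.6728,-.1065,.20,-6.5)
print(telemetry.current_ee_pos(),telemetry.current_opening(),telemetry.current_wrist_force(),telemetry.current_t())
go(.6728,-.1065,.145,-6.5)
im=vision.snapshot("top"); sc=vision.snapshot("scene")
ts=[tile(im,"top",(.6728,-.1065),.16,.06,390),tile(sc,"scene",(.6728,-.1065),.16,.06,390)]
cv2.imwrite("pics/t2.png",np.hstack(ts))
cv2.imwrite("pics/s2.png",cv2.resize(sc[190:330,150:300,::-1],None,fx=4,fy=4,interpolation=2))
```

```text
grip 0.0455 44.96833384037018
[ 0.67262962 -0.10500105  0.20048092] 0.04587344952733939 [ 0.15168908 -0.43917252 -0.90257806] 35.3833
```

View pics/t2.png

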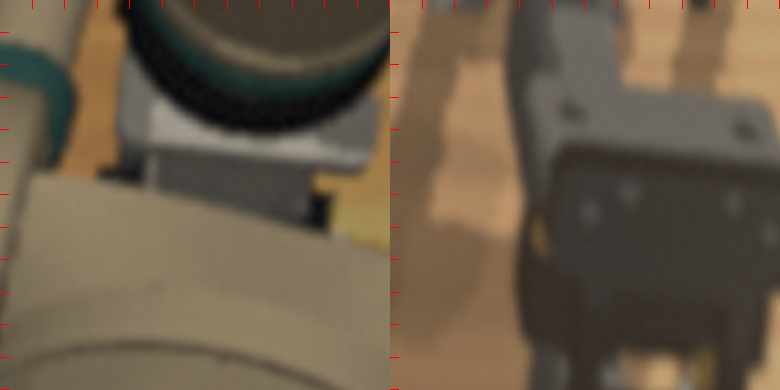

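View pics/s2.png

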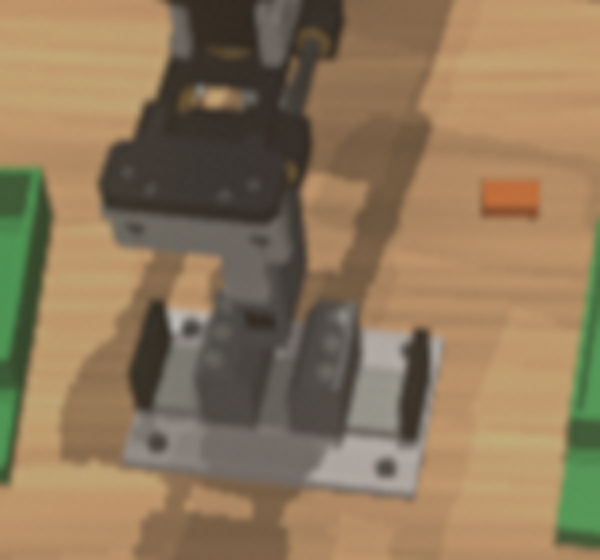

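Run:
```python
from h import *
print(telemetry.current_ee_pos(),telemetry.current_wrist_force())
im=cv2.imread("pics/top1.png")[:,:,::-1]; sc=vision.snapshot("scene")
T=[((.645,.10),.02),((.606,-.302),.044)]
ts=[np.vstack([tile(i,c,*t,.03,290) for t in T]) for i,c in ((im,"top"),(sc,"scene"))]
cv2.imwrite("pics/t3.png",np.hstack(ts))
```

```text
[ 0.67396898 -0.1059598   0.1471029 ] [-0.25211705  0.11326118 -0.28138377]
```

View pics/t3.png

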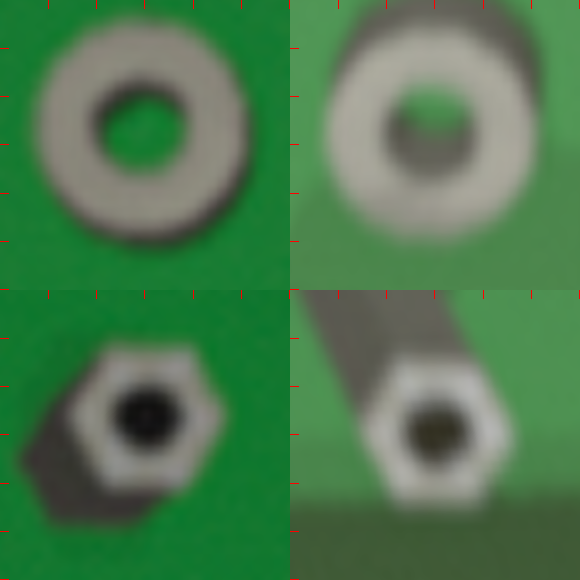

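Run:
```python
from h import *
P=lambda:(np.round(telemetry.current_ee_pos(),4),np.round(telemetry.current_wrist_force(),1),round(telemetry.current_t(),1))
r.hold(.3)
print(np.round(np.mean([telemetry.current_ee_pos() for _ in range(1)],0),4),P(),P())
q=telemetry.current_joints(); j=min((inverse_kinematics([.6728,-.1065,.145],d) for d in down(-6.5)),key=lambda j:abs(np.array(j)-q).max())
print(np.round(np.array(j)-q,4))
r.move_l([.6702,-.107,.125],vel=.08); print(P())
for z in (.112,.105,.098):
    g=r.move_l([.6702,-.107,z],vel=.03,guard=25); print(z,g,P(),np.round(telemetry.current_torque(),2),telemetry.current_opening())
    if g: break
```

```text
[ 0.6731 -0.1066  0.1459] (array([ 0.6731, -0.1066,  0.1459]), array([-0.2,  0.1, -1.5]), 36.2) (array([ 0.6731, -0.1066,  0.1459]), array([-0.2,  0.1, -1.5]), 36.2)
[ 0.0001  0.0008  0.0008 -0.     -0.0003  0.    ]
(array([ 0.6697, -0.1069,  0.1242]), array([ 0.5,  0.2, -1. ]), 36.6)
0.112 False (array([ 0.6702, -0.107 ,  0.1119]), array([-0.1,  0.3, -1.7]), 37.1) [-0.09  0.05 -0.01] 0.04574648683902929
0.105 False (array([ 0.6708, -0.1072,  0.1052]), array([ 1.3, -0.4,  0.4]), 37.5) [-0.11 -0.21  0.07] 0.04597020899777385
0.098 False (array([ 0.6696, -0.107 ,  0.097 ]), array([ 0.6, -1.2, -2.6]), 37.9) [-0.27 -0.08  0.09] 0.045794978587224304
```

Run:
```python
from h import *
P=lambda:(np.round(telemetry.current_ee_pos(),4),np.round(telemetry.current_wrist_force(),1),round(telemetry.current_t(),1))
for z in (.094,.09,.086,.083,.080,.078,.076):
    g=r.move_l([.6702,-.107,z],vel=.03,guard=25); r.hold(.15); print(z,g,P(),np.round(telemetry.current_torque(),2))
    if g: break
sc=vision.snapshot("scene")
cv2.imwrite("pics/s4.png",cv2.resize(sc[190:330,150:300,::-1],None,fx=4,fy=4,interpolation=2))
```

```text
0.094 False (array([ 0.6696, -0.107 ,  0.0935]), array([-1.2, -2.1, -1.9]), 38.4) [-0.25  0.14  0.05]
0.09 False (array([ 0.6702, -0.1071,  0.0899]), array([ 0.1, -2. , -2.8]), 38.8) [-0.32  0.06 -0.02]
0.086 False (array([ 0.6702, -0.107 ,  0.0858]), array([-0.7, -1.7, -2.3]), 39.2) [-0.26  0.03  0.04]
0.083 False (array([ 0.6701, -0.107 ,  0.0828]), array([-0.3, -1.3, -2.1]), 39.6) [-0.37  0.01  0.01]
0.08 False (array([ 0.6701, -0.107 ,  0.0798]), array([ 1.5, -0.9, -1.6]), 40.0) [-0.38 -0.04  0.05]
0.078 False (array([ 0.6702, -0.1071,  0.0792]), array([-1.8, -1. ,  5.9]), 40.4) [-0.27  0.43  0.02]
0.076 False (array([ 0.6702, -0.1071,  0.0792]), array([-4.8, -0.8, 13.5]), 40.8) [-0.1   1.01  0.08]
```

View pics/s4.png

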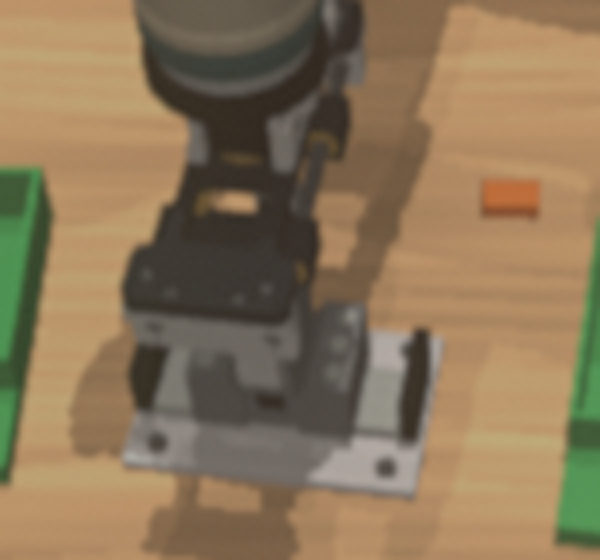

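The finger is between the blocks, and the descent stopped at 79.2 mm, which is the expected home height. I'll release, retreat and check.

Run:
```python
from h import *
r.move_l([.6702,-.107,.0785],vel=.03)
gripper_to(.07); r.move_l([.6702,-.107,.22],vel=.12); go(.35,-.05,.30,0)
im=vision.snapshot("top"); sc=vision.snapshot("scene")
ts=[tile(im,"top",(.67,-.107),z,.05,260) for z in (.094,.054)]+[tile(sc,"scene",(.67,-.107),.094,.05,260)]
cv2.imwrite("pics/t5.png",np.vstack([np.hstack(ts),cv2.resize(sc[180:320,120:420,::-1],(780,338))]))
for c in("top","scene"):
  for n in("relay","block_left","block_right"): print(c,n,[(round(d["score"],2),np.round(d["at"],4)) for d in models.mark_of(n,c)][:1])
print(telemetry.current_t())
```

```text
top relay [(0.91, array([ 0.6678, -0.1066,  0.0152]))]
top block_left [(0.64, array([ 0.6126, -0.2973,  0.006 ]))]
top block_right [(0.69, array([ 0.6671, -0.1355,  0.0085]))]
scene relay [(0.74, array([ 0.6678, -0.1042,  0.0114]))]
scene block_left [(0.79, array([ 0.6713, -0.082 ,  0.0186]))]
scene block_right [(0.78, array([ 0.6698, -0.1367,  0.0167]))]
44.7
```

View pics/t5.png

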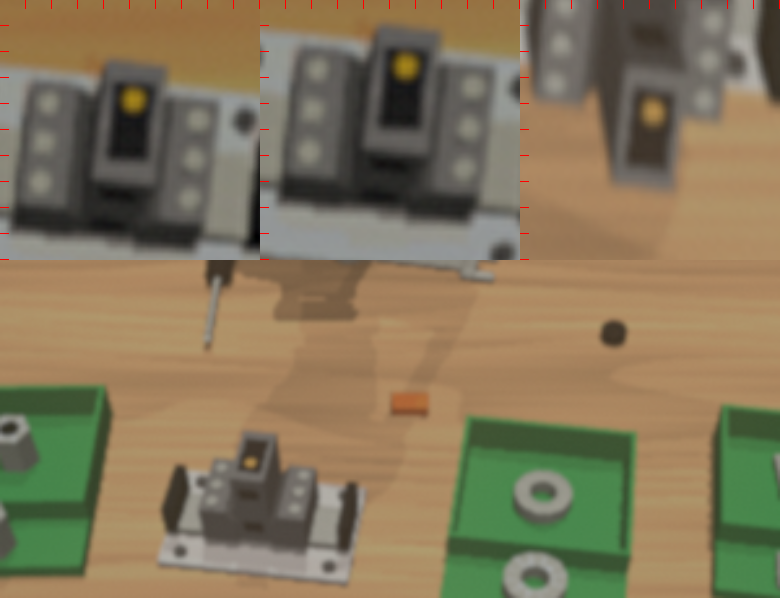

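Run:
```python
from h import *
for c in("top","scene"):
  A={n:[] for n in("relay","rail","block_left","block_right")}
  for _ in range(8):
    im=vision.snapshot(c)
    for n in A:
      for d in models.mark_of(n,c):
        p=np.array(d["at"])
        if abs(p[0]-.67)<.02 and abs(p[1]+.107)<.06: A[n].append(p); break
  for n in A: print(c,n,len(A[n]),np.mean(A[n],0).round(4),np.std(A[n],0).round(4))
  cv2.imwrite(f"pics/fin_{c}.png",im[:,:,::-1])
ims=[tile(cv2.imread(f"pics/fin_{c}.png")[:,:,::-1],c,(.67,-.107),z,.05,390,0) for c,z in (("top",.094),("scene",.054))]
cv2.imwrite("pics/t6.png",np.hstack(ims))
print(telemetry.current_t())
```

```text
top relay 8 [ 0.6687 -0.1091  0.0142] [0.0016 0.0106 0.0015]
top rail 7 [ 0.6691 -0.1053 -0.0023] [0.0018 0.0011 0.0017]
top block_left 6 [ 0.6764 -0.0846  0.0118] [0.0018 0.0008 0.0016]
top block_right 7 [ 0.6682 -0.1351  0.0096] [0.001  0.0011 0.0013]
scene relay 7 [ 0.6677 -0.1053  0.0106] [0.0017 0.0013 0.0015]
scene rail 7 [ 0.6707 -0.1047 -0.0035] [0.0007 0.0017 0.0011]
scene block_left 8 [ 0.6727 -0.0807  0.0164] [0.0012 0.0014 0.0014]
scene block_right 7 [ 0.6703 -0.1326  0.0141] [0.0011 0.0016 0.0009]
48.7
```

View pics/t6.png

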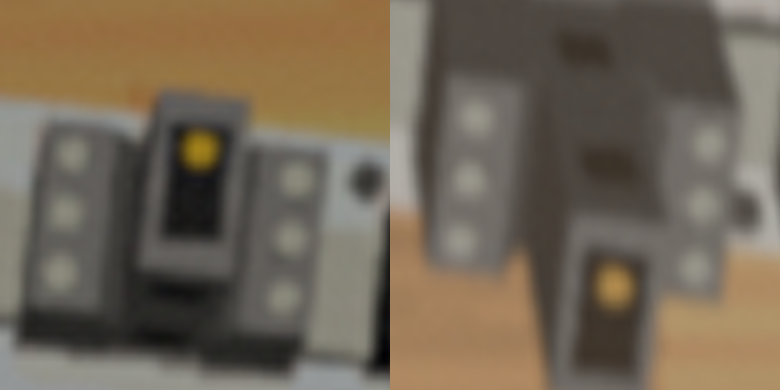

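Centring estimates put the relay about 1–2 mm short in x. There is plenty of time, so I'll regrip, nudge it +1.4 mm, press lightly and release.

Run:
```python
from h import *
P=lambda:(np.round(telemetry.current_ee_pos(),4),np.round(telemetry.current_wrist_force(),1))
x,y=.6702,-.107
dx,dy=.0014*np.cos(np.radians(-6.5)),.0014*np.sin(np.radians(-6.5))
go(x,y,.22,-6.5); r.hold(.3); r.move_l([x,y,.0795],vel=.1); r.hold(.2); print(P())
gripper_to(0,40); print(P(),telemetry.current_opening())
r.move_l([x+dx,y+dy,.0795],vel=.01); r.hold(.2); print(P())
g=r.move_l([x+dx,y+dy,.0765],vel=.02,guard=25); r.hold(.2); print(g,P())
r.move_l([x+dx,y+dy,.0788],vel=.02)
gripper_to(.07); r.move_l([x+dx,y+dy,.22],vel=.12); go(.35,-.05,.30,0); r.hold(.3)
im=vision.snapshot("top"); sc=vision.snapshot("scene")
ims=[tile(im,"top",(.67,-.107),.094,.05,390,0),tile(sc,"scene",(.67,-.107),.094,.05,390,0)]
cv2.imwrite("pics/t7.png",np.vstack([np.hstack(ims),cv2.resize(sc[225:295,180:436,::-1],(780,210))]))
print(telemetry.current_t())
```

```text
(array([ 0.6705, -0.1071,  0.08  ]), array([-0.2,  0.1,  0.6]))
(array([ 0.6702, -0.107 ,  0.0795]), array([-0.1, -0.9, -0.1])) 0.04559788385892079
(array([ 0.6714, -0.1071,  0.0795]), array([-1.8, -0.4,  0.4]))
False (array([ 0.6714, -0.1071,  0.0794]), array([-5.6,  1.3, 14.3]))
57.3667
```

View pics/t7.png

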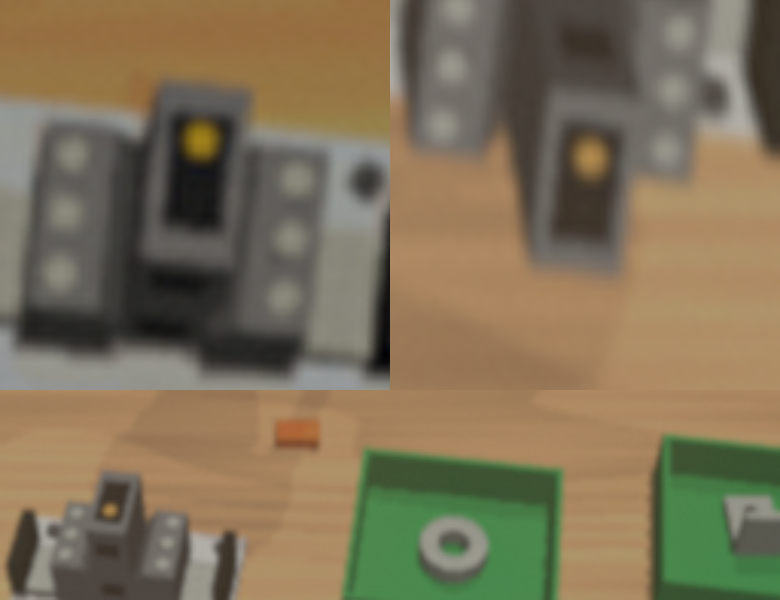

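```bash
python3 -c "
from plant import *
print(r.sign_off(),telemetry.current_t())"
```

```text
the job is handed in; nothing more can be done
the job is handed in; nothing more can be done
```

I handed the job in at about 57 s: the spacer, bracket and collar are in their matching bins, and the relay is pressed home on the rail between the blocks, centred across it to within about 2 mm by the cameras.

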